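# Restock the ink rack

### The arm

A 6-joint arm with a two-finger parallel gripper is mounted at the origin on the work surface. World frame = base frame: x ahead of the robot, y to its left, z up, the work surface at z = 0. Lengths are in m, angles in rad, forces in N, time in s.
With the tool pointing down it reaches from about 0.3 to 0.825 m from the base axis. Payload 5.4 kg.
Tool frame: the origin (TCP) lies at the very end of the fingers, on their centre line; the grasp point (between the pads) lies 19 mm behind it; z points along the fingers, y is the line along which they close (so a half turn about z gives the same grasp; the last joint's range is limited). The gripper opens to 92 mm and grips with 3 to 60 N. Pads are 20 mm wide; open, the fingers measure 128 mm over their backs; the gripper's body (75 mm by 189 mm) begins 69 mm behind the grasp point.
Start: joints at [-1.385, 0.158, 1.597, -0, 1.386, -0.21], TCP at [0.222, -0.531, 0.215] pointing down, gripper open.
Joint ranges: [-2.91, 2.91], [-0.94, 2.29], [0.18, 2.7], [-1.29, 4.43], [0.17, 2.64], [-3, 3]. Speed limits (rad/s): [2.57, 2.57, 3.14, 3.14, 3.14, 3.14].

### API

Orientations are given as a rotation vector (axis times angle).
In Python, from workcell import bot gives the robot as it stands. Calls block until the motion is done:
- bot.goto(position, orientation): joint-space move of the TCP to a pose.
- bot.line_to(position, rot=None, max_speed=0.15): straight line of the TCP; rot=None keeps the orientation; max_speed is the mean speed in m/s.
- bot.set_joints(angles): joint-space move.
- bot.set_gripper(opening, newtons=None): opening from 0.0 (shut) to 1.0 (fully open); newtons is the grip in N (None keeps the last); returns when the fingers have stopped.
- bot.hold(seconds).
- bot.inverse_kinematics(position, orientation): joint angles nearest the present ones, or None.
- bot.read_camera(name): name is "scene" or "top" or "wrist"; returns a dict with "pixels" (384x512x3 uint8, blue, green, red), "fx", "fy", "cx", "cy" (pixels), "R" (3x3) and "t" (3): a world point X has camera coordinates R X + t. Camera axes: x right, y down, z forward; pixel columns grow to the right and rows downward; lengths in m; the calibration is good to about 2 mm. A picture is of the moment at which its call begins. There is no depth.
A pose or a line that the arm cannot do raises bot.MotionError and nothing moves.
- bot.job_done(): hands the job in; it is judged then, once.
Readings, each from a call of its own:
- bot.current_clock(): time.
- bot.current_joints(): joint angles.
- bot.current_joint_vel(): joint speeds.
- bot.current_effort(): joint torques, N m.
- bot.current_ee_pos(): TCP position.
- bot.current_tool_rot(): TCP orientation.
- bot.current_contact_force(): force on the tool from outside, world axes, zero at the start.
- bot.current_ft_torque(): the same for the moment, N m.
- bot.current_opening(): opening from 0.0 (shut) to 1.0 (fully open).
- bot.current_grip_force(): force on a finger pad.
Only numpy, scipy, OpenCV 4.12 (cv2) and the standard library are available. Lean on these libraries where they do the work, as an engineer would, in place of code of your own. Each camera call takes 0.05 s, during which the arm holds its last target. There are 200 camera calls.

### The job

Slide the keeper of the ink rack fully open, draw the empty white-capped bottle out along its lane and stand it on the cork mat, slide every full ink bottle on the table under the cover, upright, to the inner end of the lane with its colour tile, and when all are home slide the keeper fully shut again. The bottles are thin glass: grip them with less than 25 N and, while handling them, never push them against the rack with more than 15 N. Leave the other things on the table where they are.

Things in the scene. Friction and masses are not known exactly. Their poses are not given: they have to be found in the camera images.
- rack: Fixed pale-wood ink rack, 274 (y) x 134 (x) x 66 mm high: four lanes along its x, open towards the robot, centre lines at y = -99, -33, 33, 99 mm. Origin: on the table under its middle; +x runs from the mouths to the closed inner ends, +y to its left. Floor 6 mm thick; lanes 58 mm wide between 8 mm walls; back stop at x = 57 mm, where a touching bottle stands 5 mm past its home point.
- rack_cover (a point): Top of the rack's cover, 66 mm above the table, over rack x = 0, y = 0. The 8 mm cover (rack x from -55 to 67, underside 58 mm above the table) has a 30 mm wide slot over each lane, open at the mouth: a bottle's body slides beneath it with 7 mm of headroom, the neck runs in the slot, the cap stays above.
- keeper (a joint): Sliding keeper across the rack's mouths: 6 mm high dark strip (rack x -76 to -62) with four brass pins, 10 mm thick, 40 mm high. 0 = shut (a pin in the middle of each lane; no bottle passes), 0.033 m = fully open (pins in line with the walls), moving to the rack's +y. About 1.5 N of friction; stays where it is left; stops at both ends.
- keeper_grip (a point): Point in the keeper's upright black handle, 88 mm above the table, 17 mm below the handle's top; the handle is 16 x 16 mm square and 105 mm high, sides along the rack's axes. It stands at the rack's left (+y) end and moves with the keeper.
- empty_mid (a point): The used-up bottle: clear glass with a white cap, about 100 g, at first in one of the lanes. Same shape as the full ones. Point on its axis half-way up (54 mm above its underside).
- mat_top (a point): Centre of the upper face of the round cork mat, 100 mm across and 4 mm thick, fixed on the table: where the empty goes.
- red_mid (a point): Full red ink bottle, red cap, thin glass with a thick heavy base, about 140 g, 108 mm high, standing on the table; may be absent. Body 44 mm across and 45 mm high, neck 16 mm across up to 66 mm, round cap 24 mm across from 66 to 108 mm above the underside (to be gripped). Point on its axis half-way up, 54 mm above its underside (the cap's middle is 33 mm higher).
- red_home (a point): Home point of the red lane: on the rack's floor (6 mm above the table), on the lane's centre line at rack x = 30 mm; marked by a red tile on top of the cover behind the end of that lane's slot. Which lane is which colour varies.
- yellow_mid (a point): Full yellow ink bottle, yellow cap, thin glass with a thick heavy base, about 140 g, 108 mm high, standing on the table; may be absent. Body 44 mm across and 45 mm high, neck 16 mm across up to 66 mm, round cap 24 mm across from 66 to 108 mm above the underside (to be gripped). Point on its axis half-way up, 54 mm above its underside (the cap's middle is 33 mm higher).
- yellow_home (a point): Home point of the yellow lane: on the rack's floor (6 mm above the table), on the lane's centre line at rack x = 30 mm; marked by a yellow tile on top of the cover behind the end of that lane's slot. Which lane is which colour varies.
- blue_mid (a point): Full blue ink bottle, blue cap, thin glass with a thick heavy base, about 140 g, 108 mm high, standing on the table; may be absent. Body 44 mm across and 45 mm high, neck 16 mm across up to 66 mm, round cap 24 mm across from 66 to 108 mm above the underside (to be gripped). Point on its axis half-way up, 54 mm above its underside (the cap's middle is 33 mm higher).
- blue_home (a point): Home point of the blue lane: on the rack's floor (6 mm above the table), on the lane's centre line at rack x = 30 mm; marked by a blue tile on top of the cover behind the end of that lane's slot. Which lane is which colour varies.
- green_mid (a point): Full green ink bottle, green cap, thin glass with a thick heavy base, about 140 g, 108 mm high, standing on the table; may be absent. Body 44 mm across and 45 mm high, neck 16 mm across up to 66 mm, round cap 24 mm across from 66 to 108 mm above the underside (to be gripped). Point on its axis half-way up, 54 mm above its underside (the cap's middle is 33 mm higher).
- green_home (a point): Home point of the green lane: on the rack's floor (6 mm above the table), on the lane's centre line at rack x = 30 mm; marked by a green tile on top of the cover behind the end of that lane's slot. Which lane is which colour varies.
- eraser: White eraser 42 x 20 x 12 mm lying among the bottles; leave alone. Origin: centre of underside.
- marker_a: Marker pen 140 x 13 x 13 mm lying on the table; leave alone. Origin: underside.
- marker_b: Marker pen 140 x 13 x 13 mm lying on the table; leave alone. Origin: underside.
- marker_c: Marker pen 140 x 13 x 13 mm lying on the table; leave alone. Origin: underside.
- tape: Orange roll of tape, 70 mm across, 20 mm high; leave alone. Origin: centre of underside.
- pencup: Dark pencil cup, 72 mm across, 90 mm high, pencils to 160 mm; leave alone. Origin: centre of underside.
- waterglass: Drinking glass, 70 mm across, 95 mm high; leave alone. Origin: centre of underside.
There are look-alikes about, which are no part of the job. Of the things that look like the part that bears yellow_mid, take the one that is farthest to the robot's left at the start. Leave any black look-alike of the part that bears red_mid alone.

How it is judged:
On the way, in this order (a step that is already met when the one before it is completed fails the run):
1. the keeper is opened (value of joint keeper above 0.027 m), for 0.2 s.
2. with the keeper open, the empty stands on the mat and every full bottle is home in its lane (horizontal distance between red_mid and red_home below 0.012 m and angle between each of red_mid, yellow_mid, blue_mid, green_mid, empty_mid's own z axis and vertical below 0.12 rad and height (world z) of each of red_mid, yellow_mid, blue_mid, green_mid below 0.068 m and horizontal distance between yellow_mid and yellow_home below 0.012 m and horizontal distance between blue_mid and blue_home below 0.012 m and horizontal distance between green_mid and green_home below 0.012 m and horizontal distance between empty_mid and mat_top below 0.03 m and height (world z) of empty_mid below 0.066 m and value of joint keeper above 0.02 m), for 0.2 s.
At the end, for the whole second after the job is handed in: Keeper shut (under 5 mm from its stop); every full bottle upright on the rack's floor within 12 mm of the home point of its own colour; the empty upright on the mat within 30 mm of its centre; all at rest and released (horizontal distance between red_mid and red_home below 0.012 m and angle between each of red_mid, yellow_mid, blue_mid, green_mid, empty_mid's own z axis and vertical below 0.12 rad and height (world z) of each of red_mid, yellow_mid, blue_mid, green_mid below 0.068 m and horizontal distance between yellow_mid and yellow_home below 0.012 m and horizontal distance between blue_mid and blue_home below 0.012 m and horizontal distance between green_mid and green_home below 0.012 m and horizontal distance between empty_mid and mat_top below 0.03 m and height (world z) of empty_mid below 0.066 m and value of joint keeper below 0.005 m and linear speed of each of red, yellow, blue, green, empty below 0.02 m/s); the robot touches nothing.
It fails at once if a bottle is gripped with more than 25 N on each finger (50 N over both) (contact force between the fingers and red above 50 N or contact force between the fingers and yellow above 50 N or contact force between the fingers and blue above 50 N or contact force between the fingers and green above 50 N or contact force between the fingers and empty above 50 N).
It fails at once if a bottle in the gripper is pushed against the rack with more than 15 N ((contact force between the fingers and red above 0.3 N and contact force between red and rack above 15 N) or (contact force between the fingers and yellow above 0.3 N and contact force between yellow and rack above 15 N) or (contact force between the fingers and blue above 0.3 N and contact force between blue and rack above 15 N) or (contact force between the fingers and green above 0.3 N and contact force between green and rack above 15 N) or (contact force between the fingers and empty above 0.3 N and contact force between empty and rack above 15 N)).
It fails at once if one of the other things on the table is shifted more than 5 cm or knocked over (distance of any of eraser, marker_a, marker_b, marker_c, tape, pencup, waterglass from where it was at the start of the episode above 0.05 m or angle between any of pencup, waterglass's own z axis and vertical above 0.6 rad).
Of red, yellow, blue, green only 2 to 4 are there at a start; the rules pass over those that are not, and their reading is None.
At some moment in a run one of red, yellow, blue, green, empty may be knocked a few centimetres aside while the robot is not near it.
It also fails if it takes over 210 s, if anything falls off the work surface, if the arm or the gripper's body presses on something with over 40 N, if the wrist force passes 120 N, or if a joint passes its speed limit or range.

## Working session

There is one attempt and no reset: what is moved stays moved. The work goes in short steps, each a Python script; the robot and the scene stay as the last script left them, time stands still between calls to the robot, and variables do not carry over. Pictures are saved under pics/ and viewed, at most 14 in all, crops included, and the job is handed in when it is done.

```bash
ls; mkdir -p pics; python3 - <<'E'
from workcell import bot
import cv2
for n in("scene","top"):
    c=bot.read_camera(n); cv2.imwrite(f"pics/{n}0.png",c["pixels"]); print(n,c["fx"],c["cx"],c["cy"],c["R"],c["t"])
print(bot.current_clock(),bot.current_tool_rot(),bot.current_opening())
E
```

```text
pics
scene 416.1342226792171 256.2405135012476 188.24731704769255 [[-0.66857333  0.74352566  0.01339022]
 [ 0.46012831  0.42775566 -0.7780148 ]
 [-0.58420171 -0.51399873 -0.62810323]] [ 0.44199082 -0.13540354  1.39703617]
top 440.1009525868003 250.63131010949624 191.00987418215828 [[ 0.01925332 -0.99949798  0.02516126]
 [-0.98465567 -0.02332107 -0.17294315]
 [ 0.17344311 -0.02144545 -0.98461037]] [-0.1243968   0.52467531  1.15777285]
0.1 [-3.07860052e+00 -6.17355227e-01 -1.96795971e-05] 0.9982071509284256
```

View pics/scene0.png

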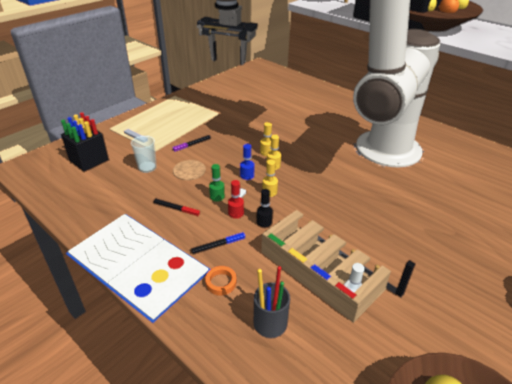

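View pics/top0.png

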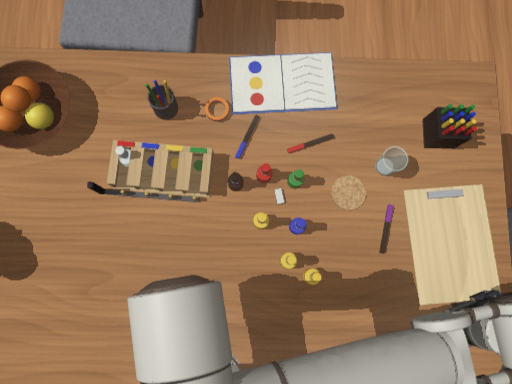

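The scene shows all four colours. In the top view: red (264,173), green (296,179), blue (298,226), yellows at (261,220), (289,261) and (313,277), and a black one at (235,181). The mat is at (348,193), the keeper handle at (95,188), and the empty in the leftmost (red) lane at (124,155). The leftmost yellow is (261,220). Next I'll zoom in on the rack.

```bash
cat > h.py <<'E'
from workcell import bot
import numpy as np, cv2
from scipy.spatial.transform import Rotation as Rn
def ray(c,u,v,z):
    R=np.array(c["R"]);t=np.array(c["t"]);o=-R.T@t
    d=R.T@np.array([(u-c["cx"])/c["fx"],(v-c["cy"])/c["fy"],1.])
    return o+d*(z-o[2])/d[2]
def proj(c,X):
    p=np.array(c["R"])@np.array(X)+np.array(c["t"]); return c["fx"]*p[0]/p[2]+c["cx"],c["fy"]*p[1]/p[2]+c["cy"]
RANGE={"red":[(0,8),(172,180)],"yellow":[(22,35)],"green":[(45,80)],"blue":[(105,128)],"orange":[(9,18)]}
def blobs(im,col,amin=12,smin=130,vmin=60):
    h=cv2.cvtColor(im,cv2.COLOR_BGR2HSV); m=0
    for a,b in RANGE[col]: m=m|cv2.inRange(h,(a,smin,vmin),(b,255,255))
    n,l,s,ce=cv2.connectedComponentsWithStats(m)
    return [(ce[i],s[i],l==i) for i in range(1,n) if s[i,4]>=amin]
def down(a): # tool pointing down, closing line (tool y) at world angle a
    y=np.array([np.cos(a),np.sin(a),0]);z=np.array([0,0,-1.]);return Rn.from_matrix(np.c_[np.cross(y,z),y,z]).as_rotvec()
E
python3 - <<'E'
from h import *
c=bot.read_camera("top");im=c["pixels"]
for k in RANGE:
    for ce,s,_ in blobs(im,k):
        if 60<ce[1]<300 and 80<ce[0]<340: print(k,ce.round(1),s,ray(c,*ce,.066).round(3))
cv2.imwrite("pics/rack.png",cv2.resize(im[130:220,80:225],None,fx=5.5,fy=5.5,interpolation=cv2.INTER_CUBIC))
cv2.imwrite("pics/bot.png",cv2.resize(im[155:295,225:375],None,fx=4.2,fy=4.2,interpolation=cv2.INTER_CUBIC))
E
```

```text
red [256.6  98.6] [251  93  12  12 112] [ 0.787 -0.124  0.066]
red [159.8 100.2] [156  94   9  13  37] [0.774 0.145 0.066]
red [125.8 143.2] [117 140  18   7  95] [0.648 0.23  0.066]
red [295.7 147.5] [287 143  18  10  92] [ 0.648 -0.234  0.066]
red [264. 173.] [256 163  16  20 235] [ 0.574 -0.148  0.066]
yellow [255.6  82.8] [250  78  12  11 105] [ 0.834 -0.121  0.066]
yellow [166.   88.6] [164  84   5  10  21] [0.809 0.13  0.066]
yellow [173.9 147.5] [166 145  17   6  85] [0.639 0.099 0.066]
yellow [174.3 162.9] [171 159   7   9  53] [0.597 0.096 0.066]
yellow [260.4 220. ] [253 213  16  16 183] [ 0.446 -0.14   0.066]
yellow [288.2 260.3] [280 253  17  16 201] [ 0.341 -0.215  0.066]
yellow [311.6 276. ] [303 269  18  16 208] [ 0.302 -0.277  0.066]
blue [254.6  66.9] [249  62  12  11 104] [ 0.882 -0.117  0.066]
blue [158.5  90.7] [154  81  10  21  46] [0.802 0.15  0.066]
blue [150.  145.4] [142 143  17   6  66] [0.644 0.164 0.066]
blue [240.3 149.4] [236 142  10  16  68] [ 0.639 -0.082  0.066]
blue [150.5 160.7] [148 157   6   9  40] [0.601 0.16  0.066]
blue [297.5 225.4] [290 218  
[... 2265 characters left out ...]
 [131.4 248.6] [127 246   9   6  20] [0.364 0.196 0.066]
orange [ 92.8 253. ] [ 90 251   7   5  12] [0.35  0.296 0.066]
orange [309.9 294.5] [ 238  250  161   93 5630] [ 0.255 -0.272  0.066]
orange [324.2 252. ] [321 250   8   5  16] [ 0.365 -0.31   0.066]
orange [ 97.5 261.8] [ 92 259  11   8  17] [0.328 0.282 0.066]
orange [130.9 265. ] [127 263   8   6  14] [0.321 0.195 0.066]
orange [284.3 267.9] [280 264  10   7  14] [ 0.322 -0.205  0.066]
orange [ 80.2 268.7] [ 74 266  12   7  24] [0.309 0.325 0.066]
orange [ 92.1 282.1] [ 75 269  35  31 213] [0.276 0.291 0.066]
orange [ 86.  279.2] [ 82 276  10   6  16] [0.283 0.308 0.066]
orange [106.8 290.4] [105 288   5   6  13] [0.256 0.252 0.066]
```

View pics/rack.png

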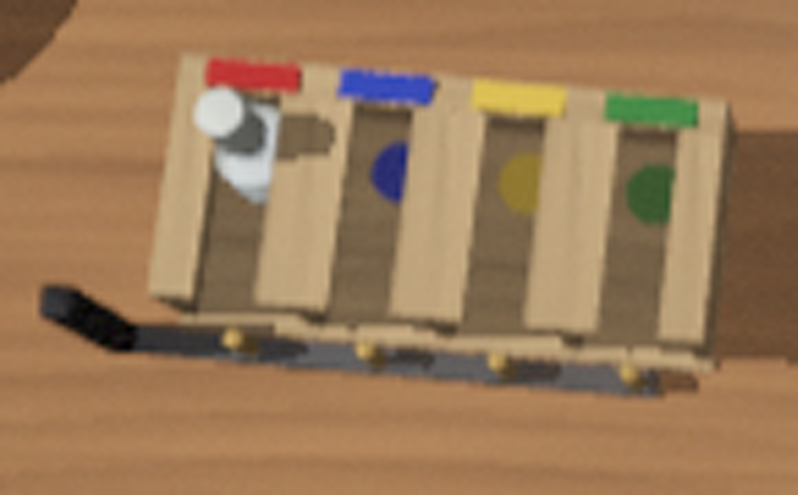

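View pics/bot.png

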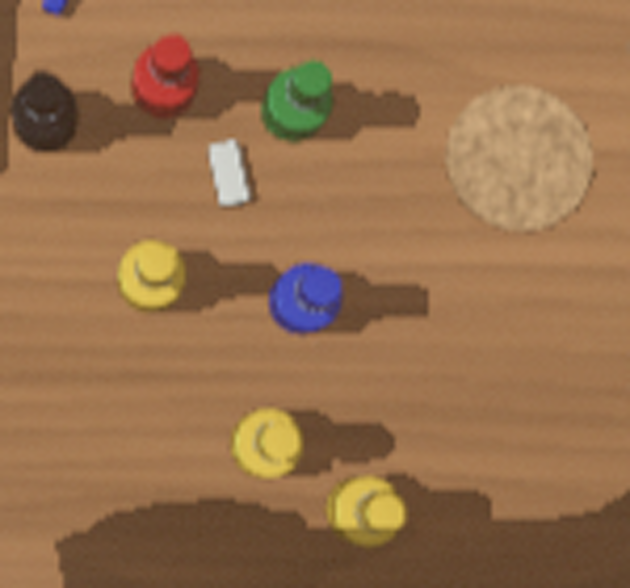

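The rack crop shows tiles from left to right red, blue, yellow, green. The cover corners in the crop are about (183,53), (733,100), (712,345), (150,298), and the handle top is at about (57,302). The bottle crop shows cap tops at red (175,51), green (315,77), yellow (158,257) and blue (322,284), with the mat at (519,157).

```bash
python3 - <<'E'
from h import *
c=bot.read_camera("top");s=bot.read_camera("scene")
f=lambda p,k,o:((p[0]+.5)/k-.5+o[0],(p[1]+.5)/k-.5+o[1])
P=np.array([ray(c,*f(p,5.5,(80,130)),.066)[:2] for p in [(183,53),(733,100),(712,345),(150,298)]])
print("corners",P.round(4).tolist(),"mean",P.mean(0).round(4)); 
print("yaw",np.degrees(np.arctan2(*(P[1]-P[0])[::-1]))+90,np.degrees(np.arctan2(*(P[2]-P[3])[::-1]))+90,"len",np.linalg.norm(P[1]-P[0]),np.linalg.norm(P[2]-P[3]),np.linalg.norm(P[0]-P[3]),np.linalg.norm(P[1]-P[2]))
print("handle top",ray(c,*f((57,302),5.5,(80,130)),.105).round(4))
for n,p in dict(red=(175,51),green=(315,77),yellow=(158,257),blue=(322,284)).items():print(n,ray(c,*f(p,4.2,(225,155)),.108).round(4))
print("mat",ray(c,*f((519,157),4.2,(225,155)),.004).round(4))
RANGE["green"]=[(40,90)]
for ce,st,_ in blobs(c["pixels"],"green",12,80,40): print("topgreen",ce.round(1),st,ray(c,*ce,.066).round(4))
for k in("red","blue","yellow","green"):
  for ce,st,_ in blobs(s["pixels"],k,10,90,40):
    if 190<ce[0]<380 and 120<ce[1]<310: print("scene",k,ce.round(1),st,ray(s,*ce,.066).round(4))
cv2.imwrite("pics/sc.png",cv2.resize(s["pixels"][200:330,250:430],None,fx=4.4,fy=4.4,interpolation=cv2.INTER_CUBIC))
E
```

```text
corners [[0.6585, 0.2661], [0.6416, -0.007], [0.5177, -0.001], [0.5345, 0.273]] mean [0.5881 0.1328]
yaw -3.5459096012285585 -3.50358689265785 len 0.27369507221479283 0.27457943889629005 0.12420395216914239 0.12400973703323179
handle top [0.5243 0.3043 0.105 ]
red [ 0.5821 -0.1517  0.108 ]
green [ 0.5677 -0.2394  0.108 ]
yellow [ 0.4524 -0.1429  0.108 ]
blue [ 0.438  -0.2437  0.108 ]
mat [ 0.5386 -0.3925  0.004 ]
topgreen [152.6  94.4] [145  84  16  22  59] [0.7908 0.1658 0.066 ]
topgreen [446.4 108.6] [441 104  12  10  61] [ 0.7729 -0.6602  0.066 ]
topgreen [458.  108.6] [453 104  11  10  55] [ 0.774  -0.6934  0.066 ]
topgreen [468.9 108.7] [464 105  11   9  49] [ 0.7743 -0.7246  0.066 ]
topgreen [198.  149.7] [190 147  17   6  81] [0.6351 0.0332 0.066 ]
topgreen [197.9 164.6] [194 160   9  10  70] [0.5933 0.0318 0.066 ]
topgreen [295.6 178.4] [288 170  16  18 207] [ 0.5615 -0.2341  0.066 ]
scene red [235.  187.2] [231 179  10  17 140] [ 0.5581 -0.1703  0.066 ]
scene red [235.7 207.4] [228 197  17  22 325] [ 0.6154 -0.1121  0.066 ]
scene red [276.3 287.4] [272 266  10  45 194] [0.73
[... 479 characters left out ...]
23   6  12  59] [ 0.2652 -0.3093  0.066 ]
scene yellow [270.7 152.7] [261 135  20  39 456] [ 0.3671 -0.2073  0.066 ]
scene yellow [270.3 184.7] [263 177  15  19 189] [ 0.4852 -0.1081  0.066 ]
scene yellow [223.8 187. ] [222 181   3  13  13] [ 0.5781 -0.1931  0.066 ]
scene yellow [297.4 254.7] [289 248  18  14  91] [0.6362 0.1004 0.066 ]
scene yellow [260.6 288.8] [258 269   6  39 101] [0.7619 0.1016 0.066 ]
scene green [215.6 170.7] [212 164   8  15 105] [ 0.5422 -0.2625  0.066 ]
scene green [216.5 190.6] [209 181  16  20 265] [ 0.6017 -0.1964  0.066 ]
scene green [275.9 239.4] [268 234  17  12  90] [0.6323 0.0345 0.066 ]
scene green [280.  295.6] [276 282   8  28 111] [0.7481 0.142  0.066 ]
```

View pics/sc.png

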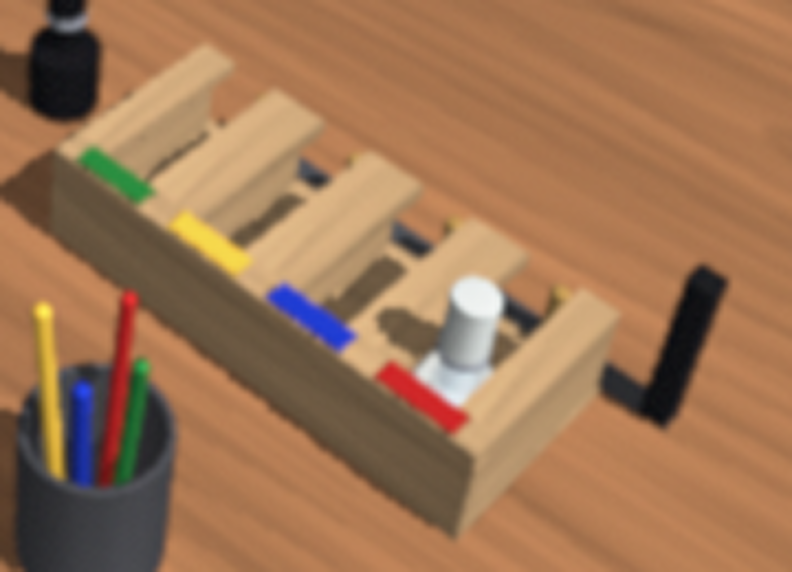

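The scene crop shows the handle standing upright at the right end, and the scene and top tile positions agree within 3 mm. Next I'll take a wrist view over the rack as a third check.

```bash
cat >> h.py <<'E'
YAW=-0.066; RC=np.array([.581,.1355])
def rk(x,y): return RC+np.array([np.cos(YAW)*x-np.sin(YAW)*y,np.sin(YAW)*x+np.cos(YAW)*y])
def go(xy,z,a):
    best=None
    for k in(-1,0,1):
        q=bot.inverse_kinematics([*xy,z],down(a+k*np.pi))
        if q is not None and (best is None or abs(q[5])<abs(best[0][5])): best=(q,down(a+k*np.pi))
    bot.goto([*xy,z],best[1])
E
python3 - <<'E'
from h import *
go(rk(-.08,.06),.33,YAW+np.pi/2)
c=bot.read_camera("wrist");cv2.imwrite("pics/w1.png",c["pixels"])
print(bot.current_clock(),bot.current_joints(),-np.array(c["R"]).T@c["t"])
RANGE["green"]=[(40,90)]
for k in("red","blue","yellow","green"):
  for ce,st,_ in blobs(c["pixels"],k,60,90,40): print(k,ce.round(1),st,ray(c,*ce,.066).round(4))
E
```

```text
3.0917 [ 1.54503827e-01  2.56153005e-02  1.51432498e+00 -1.13371259e-04
  1.60196386e+00 -1.34903527e+00] [0.43442053 0.20538892 0.49973082]
red [ 32.6 221.8] [  7 206  62  36 990] [ 0.5656 -0.1128  0.066 ]
red [  6.5 237. ] [  0 228  17  22 256] [ 0.5854 -0.1548  0.066 ]
red [282.4 260.7] [268 256  33   9 207] [0.6475 0.2311 0.066 ]
red [  5.3 265.2] [  0 261  12   8  73] [ 0.6281 -0.1677  0.066 ]
red [220.6 354.9] [215 338  12  35 208] [0.801  0.1278 0.066 ]
blue [239.  226.6] [230 218  18  19 276] [0.5917 0.1729 0.066 ]
blue [ 88.9 259.6] [ 81 245  17  31 315] [ 0.6273 -0.0457  0.066 ]
blue [237.7 260. ] [222 256  32   9 285] [0.6421 0.1671 0.066 ]
blue [130.1 359.7] [123 337  15  47 141] [ 0.8005 -0.0143  0.066 ]
blue [232.3 358.1] [229 338   7  40 223] [0.8079 0.1453 0.066 ]
yellow [ 17.3 135.6] [   0  120   39   33 1099] [ 0.4475 -0.1047  0.066 ]
yellow [195.2 227. ] [188 218  14  19 213] [0.5882 0.1119 0.066 ]
yellow [192.  260.5] [176 256  33  10 329] [0.6385 0.1016 0.066 ]
yellow [438.5 279.1] [427 270  20  22 237] [0.6918 0.4564 0.066 ]
yellow [483.2 322.5] [476 301  13  39 146] [0.7694 0.5292 0.066 ]
yellow [ 25.2 336.5] [ 20 317  14  38 161] [ 0.7479 -0.1681  0.066 ]
yellow [214.  362.5] [208 338  13  45 191] [0.8143 0.1161 0.066 ]
yellow [498.6 376.8] [485 370  27  13 137] [0.871  0.5643 0.066 ]
green [241. 358.] [238 338   7  40 221] [0.8088 0.1589 0.066 ]
```

View pics/w1.png

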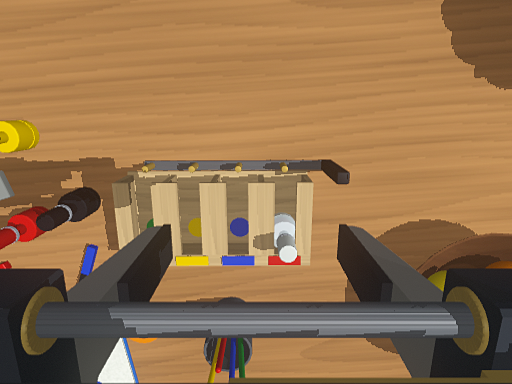

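The wrist view confirms the tiles within 1–2 mm and the handle at about (342,178). The rack pose is refined, so I'll open the keeper now.

```bash
sed -i 's/RC=np.array.*/RC=np.array([.580,.1365])/' h.py; cat >> h.py <<'E'
UY=np.array([-np.sin(YAW),np.cos(YAW)]); UX=np.array([np.cos(YAW),np.sin(YAW)])
A=YAW+np.pi/2
def fr(): f=np.array(bot.current_contact_force()); return np.array([f[:2]@UX,f[:2]@UY,f[2]]).round(1)
def rkinv(p): d=np.array(p)[:2]-RC; return np.array([d@UX,d@UY]).round(4)
E
python3 - <<'E'
from h import *
bot.set_gripper(.6,20)
p=rk(-.068,.165)
go(p,.20,A); print(fr())
bot.line_to([*p,.078]); print(fr())
bot.set_gripper(0,20); print(bot.current_opening(),bot.current_grip_force(),fr())
s=0
for d in [.01,.02,.028,.030,.031,.032,.033,.034,.035,.036,.037,.038]:
    bot.line_to([*(p+UY*d),.078],max_speed=.05); f=fr(); print(d,f,rkinv(bot.current_ee_pos()))
    if abs(f[1])>7: break
bot.set_gripper(.6); bot.hold(.2); q=bot.current_ee_pos(); bot.line_to([q[0],q[1],.20]); print(bot.current_clock())
for n in("top","wrist"): c=bot.read_camera(n); cv2.imwrite(f"pics/k_{n}.png",c["pixels"] if n!="top" else cv2.resize(c["pixels"][130:220,80:225],None,fx=5.5,fy=5.5,interpolation=cv2.INTER_CUBIC))
E
```

```text
[-0.  -0.5  0.9]
[-0.5  0.1  0.5]
0.1756575662938901 20.00187635421753 [ 0.6  5.1 -2.5]
0.01 [0.8 0.7 1. ] [-0.068   0.1756]
0.02 [0.3 1.9 1.3] [-0.068   0.1857]
0.028 [-0.8  2.   1.5] [-0.068   0.1937]
0.03 [-2.5  1.3  3.7] [-0.068   0.1951]
0.031 [-1.6 -0.4  4.3] [-0.0681  0.1959]
0.032 [-2.  -0.5  4. ] [-0.068  0.197]
0.033 [-2.7 -0.7  5.2] [-0.068   0.1981]
0.034 [-1.8 -1.   5.1] [-0.068   0.1991]
0.035 [-3.8 -4.3  6.9] [-0.068   0.1993]
0.036 [-3.8 -7.3  7.8] [-0.068   0.1993]
10.7833
```

View pics/k_top.png

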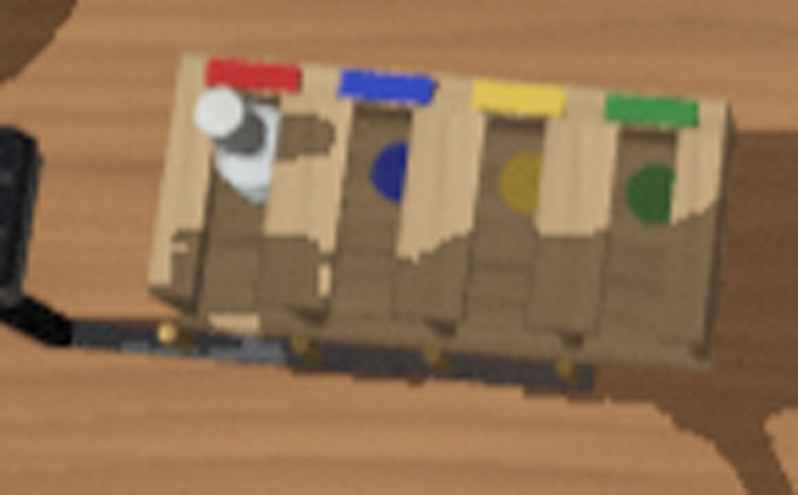

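The keeper is fully open, with its pins in line with the walls. The empty's cap top is at crop (219,112).

```bash
cat >> h.py <<'E'
def grab(xy,z,a,n=12):
    bot.set_gripper(.55); go(xy,.23,a); bot.line_to([*xy,z]); bot.set_gripper(0,n)
    print("grab",bot.current_opening(),bot.current_grip_force(),fr())
E
python3 - <<'E'
from h import *
c=bot.read_camera("top"); u=(219.5/5.5-.5+80,112.5/5.5-.5+130); e=ray(c,*u,.114); print(e,rkinv(e))
x=float(np.clip(rkinv(e)[0],.02,.036))
grab(rk(x,.099),.078,A)
bot.line_to([*rk(x,.099),.0805],max_speed=.03); print(fr())
bot.line_to([*rk(-.03,.099),.0805],max_speed=.08); print(fr())
bot.line_to([*rk(-.135,.099),.0805],max_speed=.1); print(fr())
bot.line_to([*rk(-.135,.099),.26]); print(bot.current_opening(),bot.current_clock())
m=np.array([.5386,-.3925]); go(m,.26,A)
bot.line_to([*m,.0785],max_speed=.12); print(fr()); 
bot.line_to([*m,.0765],max_speed=.03); print(fr()); bot.set_gripper(.35); bot.line_to([*m,.26]); print(bot.current_clock())
go((.42,-.1),.33,A)
c=bot.read_camera("wrist");cv2.imwrite("pics/w2.png",c["pixels"]); 
c=bot.read_camera("scene");cv2.imwrite("pics/s2.png",cv2.resize(c["pixels"][100:330,100:430],None,fx=2.4,fy=2.4,interpolation=cv2.INTER_CUBIC))
E
```

```text
[0.61602392 0.23255766 0.114     ] [0.0296 0.0982]
grab 0.2575384454018363 11.992480158805847 [-0.6  0.2  0.4]
[ 0.2 -0.4 -0.5]
[-0.3  0.1 -1.3]
[-0.2  0.5 -2.3]
0.2568300488999891 17.225
[-0.7 -0.6 -1.1]
[ 0.3  0.5 -1.6]
23.1333
```

View pics/s2.png

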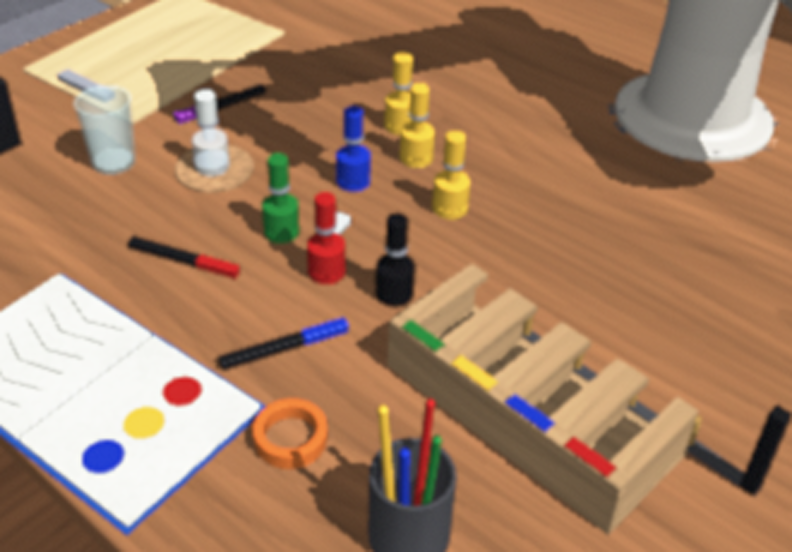

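The empty stands upright on the mat at about (210,150) in the crop. The four full bottles, the look-alikes and the other things are unmoved. Now I'll compare the cap and body positions across the views.

```bash
cat >> h.py <<'E'
RANGE["green"]=[(40,90)]
def find(col,guess,cs=None):
    """bottle axis xy from the scene camera (cap centroid at z=.087, body centroid at .024) near guess"""
    c=cs or bot.read_camera("scene"); out={}
    for nm,z in(("cap",.087),("body",.024)):
        for ce,st,_ in blobs(c["pixels"],col,40,90,40):
            p=ray(c,*ce,z)[:2]
            if np.linalg.norm(p-guess)<.05 and st[4]<400: 
                q=(np.linalg.norm(p-guess),p.round(4)); out[nm]=min(out.get(nm,q),q,key=lambda t:t[0])
    return {k:v[1] for k,v in out.items()}
G=dict(red=(.582,-.152),green=(.568,-.239),yellow=(.452,-.143),blue=(.438,-.244))
E
python3 - <<'E'
from h import *
c=bot.read_camera("scene");t=bot.read_camera("top")
for k,g in G.items():
    print(k,g,find(k,np.array(g),c),[ (ce.round(1),st[4],ray(t,*ce,.06)[:2].round(3)) for ce,st,_ in blobs(t["pixels"],k,100,90,40) if np.linalg.norm(ray(t,*ce,.06)[:2]-g)<.05])
E
```

```text
red (0.582, -0.152) {'cap': array([ 0.5766, -0.1517]), 'body': array([ 0.582 , -0.1455])} []
green (0.568, -0.239) {'cap': array([ 0.56  , -0.2422]), 'body': array([ 0.5675, -0.2351])} [(array([297. , 174.6]), np.int32(103), array([ 0.574, -0.239]))]
yellow (0.452, -0.143) {} []
blue (0.438, -0.244) {'cap': array([ 0.4319, -0.2437]), 'body': array([ 0.4363, -0.2411])} []
```

```bash
cat >> h.py <<'E'
LANE=dict(red=.099,blue=.033,yellow=-.033,green=-.099)
def store(col,xy):
    y=LANE[col]; P=lambda x,z:[*rk(x,y),z]
    grab(xy,.072,A)
    if bot.current_opening()<.2: raise SystemExit("missed")
    bot.line_to([*xy,.26],max_speed=.2)
    go(rk(-.135,y),.26,A); bot.line_to(P(-.135,.0805),max_speed=.15)
    for x in(-.1,-.07,-.05,-.02,.01,.028):
        bot.line_to(P(x,.0805),max_speed=.07); f=fr()
        if abs(f[:2]).max()>6: print("force at",x,f); raise SystemExit
    bot.line_to(P(.028,.0785),max_speed=.03); print(fr(),bot.current_opening())
    bot.set_gripper(.42); bot.line_to(P(.028,.24),max_speed=.2); print(col,"clock",bot.current_clock())
E
python3 - <<'E'
from h import *
store("yellow",np.array([.450,-.142]))
c=bot.read_camera("scene");cv2.imwrite("pics/s3.png",cv2.resize(c["pixels"][100:330,160:430],None,fx=2.6,fy=2.6,interpolation=cv2.INTER_CUBIC))
for k in("red","green","blue"): print(k,find(k,np.array(G[k]),c))
E
```

```text
grab 0.007097901099125669 0.0 [-1.4  0.2 -0.5]missed
```

The gripper closed on nothing. In s2 the left yellow stands at about scene (288,180) rather than (270,185), so it has been knocked aside. I'll lift and measure it again.

```bash
python3 - <<'E'
from h import *
p=bot.current_ee_pos(); bot.line_to([p[0],p[1],.26]); go((.45,.05),.33,A)
for n in("scene","top"):
  c=bot.read_camera(n)
  for ce,st,_ in blobs(c["pixels"],"yellow",20,90,40):
    z=.087 
    if np.linalg.norm(ray(c,*ce,.05)[:2]-[.42,-.15])<.2:print(n,ce.round(1),st,ray(c,*ce,.087)[:2].round(4),ray(c,*ce,.05)[:2].round(4),ray(c,*ce,.024)[:2].round(4))
  if n=="scene":cv2.imwrite("pics/s3.png",cv2.resize(c["pixels"][100:230,200:350],None,fx=4,fy=4,interpolation=cv2.INTER_CUBIC))
  else: cv2.imwrite("pics/t3.png",cv2.resize(c["pixels"][150:310,200:380],None,fx=3.5,fy=3.5,interpolation=cv2.INTER_CUBIC))
E
```

```text
scene [270.7 151.5] [261 135  20  34 418] [ 0.3863 -0.1917] [ 0.3434 -0.2266] [ 0.3132 -0.251 ]
scene [289.3 161. ] [286 155   8  14  85] [ 0.3871 -0.1221] [ 0.3442 -0.1532] [ 0.3141 -0.175 ]
scene [287.6 180.3] [281 172  15  18 222] [ 0.4603 -0.0696] [ 0.4214 -0.0978] [ 0.3941 -0.1176]
top [252.  239.8] [245 232  15  16 198] [ 0.3919 -0.1182] [ 0.3942 -0.1192] [ 0.3959 -0.1199]
top [288.2 260.2] [280 253  17  16 207] [ 0.3413 -0.2126] [ 0.3421 -0.2167] [ 0.3426 -0.2195]
top [311.4 276.5] [303 269  18  16 206] [ 0.301  -0.2725] [ 0.3005 -0.2785] [ 0.3001 -0.2827]
```

View pics/s3.png

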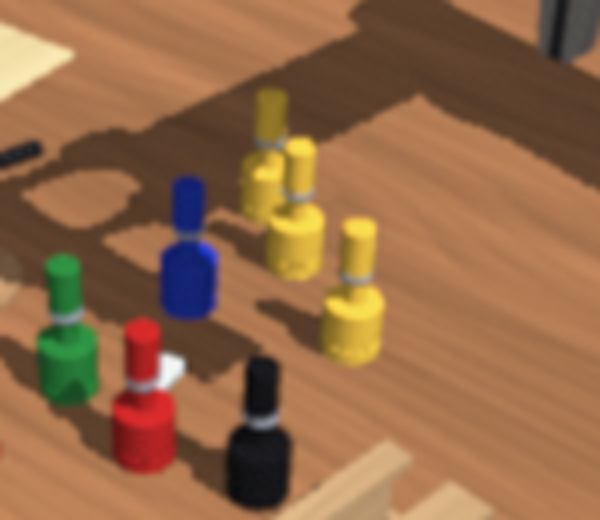

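View pics/t3.png

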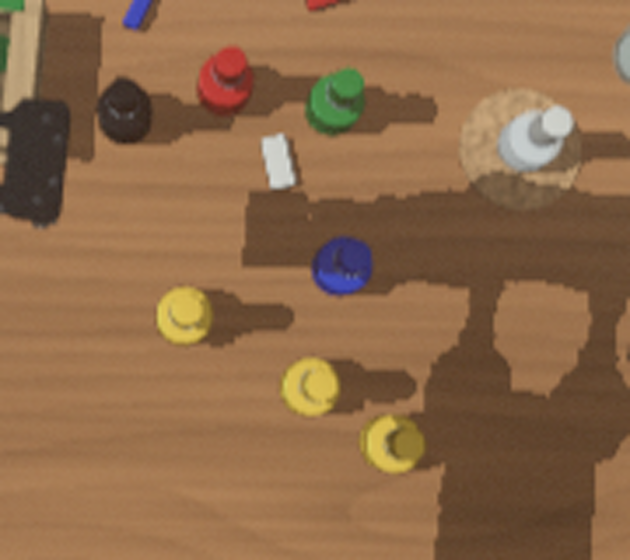

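The real yellow now stands at about (0.392,-0.119), seen at crop (355,295) in the scene view and (185,315) in the top view. All the other bottles stand where they were.

```bash
python3 - <<'E'
from h import *
store("yellow",np.array([.392,-.119]))
c=bot.read_camera("scene");cv2.imwrite("pics/s4.png",cv2.resize(c["pixels"][100:330,160:430],None,fx=2.2,fy=2.2,interpolation=cv2.INTER_CUBIC))
for k in("red","green","blue"): print(k,find(k,np.array(G[k]),c))
E
```

```text
grab 0.25493932948215514 11.998701095581055 [-0.5 -0.1  0.6]
[ 0.5 -0.7 -1.2] 0.2564032359583802
yellow clock 42.7833
red {'cap': array([ 0.5759, -0.1532]), 'body': array([ 0.5823, -0.1453])}
green {'cap': array([ 0.5598, -0.2424]), 'body': array([ 0.5674, -0.2345])}
blue {'cap': array([ 0.4325, -0.2452]), 'body': array([ 0.4363, -0.2419])}
```

View pics/s4.png

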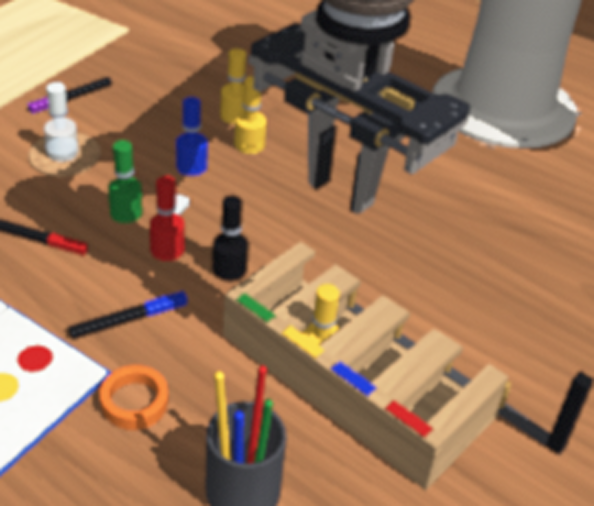

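The yellow stands in its lane behind its tile at crop (325,310). Next are blue, green and red, each measured again before the grasp.

```bash
python3 - <<'E'
from h import *
for k in("blue","green","red"):
    d=find(k,np.array(G[k])); print(k,d)
    if len(d)<2: raise SystemExit("lost")
    p=.4*np.array(G[k])+.3*d["cap"]+.3*d["body"]
    if np.linalg.norm(p-G[k])>.007: raise SystemExit("moved")
    store(k,p)
c0=bot.current_clock(); go(rk(-.16,.02),.33,A)
c=bot.read_camera("wrist");cv2.imwrite("pics/w5.png",c["pixels"])
for k in("red","blue","yellow","green"):
  for ce,st,_ in blobs(c["pixels"],k,40,90,40): print(k,ce.round(1),st,rkinv(ray(c,*ce,.093)))
E
```

```text
blue {'cap': array([ 0.4325, -0.2452]), 'body': array([ 0.4363, -0.2419])}
grab 0.2584661680926227 11.993765830993652 [-0.   0.2  0.7]
[ 0.1 -0.1 -1.3] 0.2590006263161421
blue clock 56.2917
green {'cap': array([ 0.5622, -0.2406]), 'body': array([ 0.5667, -0.2362])}
grab 0.2585749372463649 11.996307671070099 [0.1 0.5 0.7]
[-0.1 -0.1 -1.8] 0.2576994625170042
green clock 69.0333
red {'cap': array([ 0.5769, -0.1513]), 'body': array([ 0.5823, -0.1453])}
grab 0.2599444385844363 11.995698362588882 [-0.7  0.6  1.2]
[-0.2  0.1 -1.4] 0.25688166846732796
red clock 81.325
blue [264.1 280.3] [255 260  20  42 720] [-0.0046  0.0336]
blue [ 11.6 373.2] [  0 367  23  10  82] [ 0.1483 -0.3394]
yellow [  2.1 122.2] [  0 110   6  24 108] [-0.2153 -0.2836]
yellow [223.2 274.7] [214 259  16  36 361] [-0.0129 -0.022 ]
yellow [152.6 315.7] [146 287  20  68 484] [ 0.0507 -0.1228]
yellow [218.1 295. ] [211 287  15  16 188] [ 0.0179 -0.0298]
yellow [360.7 328.2] [357 311   7  35 113] [0.0707 0.1715]
yellow [492.6 352. ] [489 341   7  22  80] [0.1106 0.3663]
yellow [374.1 377.5] [368 371  16  12  73] [0.1555 0.1984]
yellow [427.8 376.6] [378 370 104  13 650] [0.1536 0.278 ]
yellow [131.6 379.9] [115 378  39   5  93] [ 0.16   -0.1625]
```

View pics/w5.png

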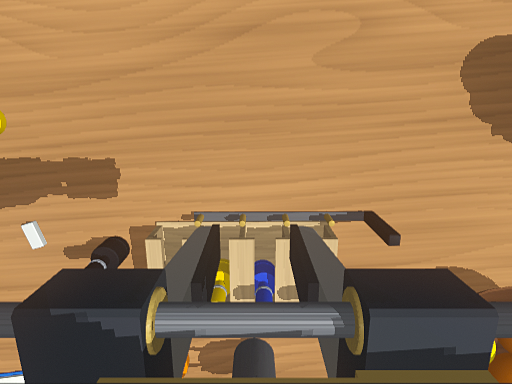

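The fingers hide most of the rack in this wrist view, so I'll move aside and check with the fixed cameras.

```bash
python3 - <<'E'
from h import *
go((.35,-.35),.33,A)
t=bot.read_camera("top");s=bot.read_camera("scene")
for k,y in LANE.items():
    g=rk(.03,y)
    print(k,{n:[rkinv(ray(c,*ce,.093)).tolist()+[int(st[4])] for ce,st,_ in blobs(c["pixels"],k,20,90,40) if np.linalg.norm(ray(c,*ce,.093)[:2]-g)<.045] for n,c in(("top",t),("scene",s))})
a=cv2.resize(t["pixels"][130:220,80:225],None,fx=4,fy=4,interpolation=cv2.INTER_CUBIC)
b=cv2.resize(s["pixels"][135:320,120:430],None,fx=580/310,fy=580/310,interpolation=cv2.INTER_CUBIC)[:240]
b=cv2.resize(s["pixels"][140:310,140:415],(356,220)); 
o=np.zeros((590,580,3),np.uint8);o[:360]=a;o[365:585,:356]=b;cv2.imwrite("pics/v6.png",o)
E
```

```text
red {'top': [[0.033, 0.0918, 296]], 'scene': [[0.0504, 0.1048, 454]]}
blue {'top': [[0.0312, 0.0269, 250]], 'scene': [[0.0252, 0.0318, 182], [0.0711, 0.0474, 200]]}
yellow {'top': [[0.0545, -0.038, 87], [0.0196, -0.0369, 151]], 'scene': [[0.0208, -0.036, 145], [0.0709, -0.0159, 156]]}
green {'top': [[0.0427, -0.1018, 169], [0.0043, -0.1049, 66]], 'scene': [[0.0241, -0.1012, 144]]}
```

View pics/v6.png

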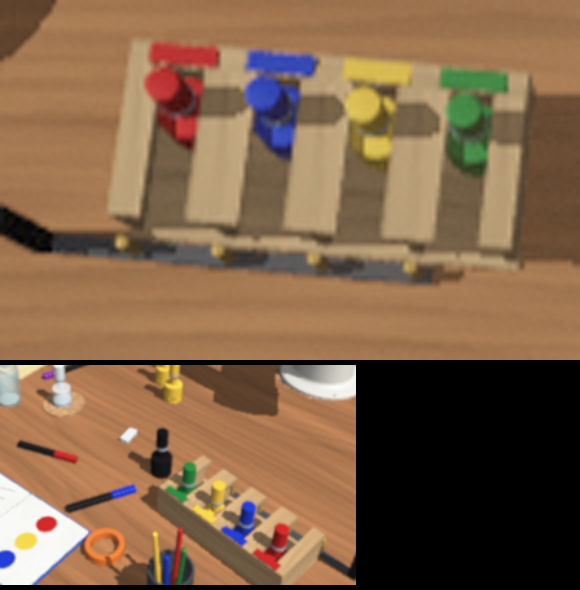

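All four stand in their own lanes, with cap tops at crop red (166,84), blue (264,95), yellow (365,103) and green (466,108).

```bash
python3 - <<'E'
from h import *
t=bot.read_camera("top")
for n,p in dict(red=(166,84),blue=(264,95),yellow=(365,103),green=(466,108)).items():
    e=ray(t,(p[0]+.5)/4-.5+80,(p[1]+.5)/4-.5+130,.114); print(n,rkinv(e))
    z=[rkinv(ray(t,*ce,.066)) for ce,st,_ in blobs(t["pixels"],n,20,90,40)]
E
```

```text
red [0.0282 0.0936]
blue [0.0267 0.0294]
yellow [ 0.0274 -0.0365]
green [ 0.0301 -0.1023]
```

All four are within a few mm of home, so I'll shut the keeper.

```bash
python3 - <<'E'
from h import *
p=rk(-.068,.1993); bot.set_gripper(.55,20)
go(p,.22,A); bot.line_to([*p,.078]); bot.set_gripper(0,20); print(bot.current_opening(),fr())
for d in [.015,.028,.030,.031,.032,.033,.034,.035,.036,.037]:
    bot.line_to([*(p-UY*d),.078],max_speed=.05); f=fr(); print(d,f,rkinv(bot.current_ee_pos()))
    if f[1]>7: break
bot.set_gripper(.5); bot.hold(.2); q=bot.current_ee_pos(); bot.line_to([q[0],q[1],.22]); go((.35,-.35),.33,A); print(bot.current_clock())
t=bot.read_camera("top");s=bot.read_camera("scene")
a=cv2.resize(t["pixels"][130:220,80:225],None,fx=4,fy=4,interpolation=cv2.INTER_CUBIC)
b=cv2.resize(s["pixels"][120:310,120:415],(356,229)); 
o=np.zeros((595,580,3),np.uint8);o[:360]=a;o[365:594,:356]=b;o[365:594,360:]=cv2.resize(t["pixels"][150:310,220:380],(220,229));cv2.imwrite("pics/v7.png",o)
E
```

```text
0.17131343567887777 [-0.3 -0.8  1.8]
0.015 [-0.7 -1.2  2.2] [-0.0679  0.1835]
0.028 [ 0.2 -1.3  1.9] [-0.0679  0.1706]
0.03 [ 0.1 -0.8  2.5] [-0.0679  0.1693]
0.031 [1.  1.1 3.1] [-0.0679  0.1685]
0.032 [0.7 0.4 3.2] [-0.0679  0.1674]
0.033 [0.3 0.7 2.4] [-0.0679  0.1662]
0.034 [0.9 5.2 2.2] [-0.0679  0.1662]
0.035 [1.5 9.1 0.8] [-0.0679  0.1662]
95.6667
```

View pics/v7.png

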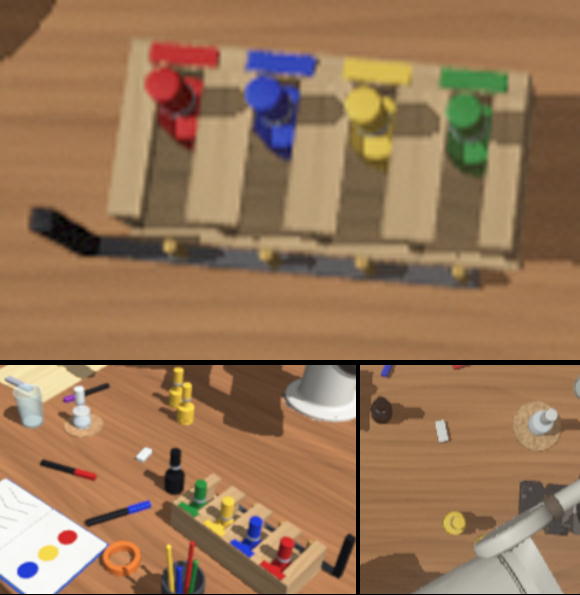

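The keeper is shut with its pins in mid-lane. All the bottles are home and the empty is on the mat.

```bash
python3 -c "
from workcell import bot
print(bot.job_done())"
```

```text
the job is handed in; nothing more can be done
None
```

The job is handed in, with no verdict returned: the last pictures show the keeper shut, the red, yellow, blue and green bottles home in their lanes (measured within about 6 mm) and the empty upright on the mat, by about 96 s on the robot clock.

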